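Make up two weighing kits from the bench stock

TASK

Make up the two kits from the stock on the bench. In the three-pocket tray put the box of cuvettes lying flat in the long pocket, the amber bottle in the middle pocket and the narrowest of the three weighing bottles in the remaining end pocket; in the two-pocket tray put the widest weighing bottle in the pocket next to the pull tab and the lidded jar in the other pocket. Everything sits on the floor of its pocket, bottles and jar upright, and the middle-sized weighing bottle is left standing where it is.

Things in the scene. Friction and masses are not known exactly. Their poses are not given: they have to be found in the camera images.
- wide_weighing_bottle: Widest and lowest of three clear glass weighing bottles with knobbed lids (lid fixed on): body 41 mm diameter up to 30 mm, lid 43 mm diameter, 48 mm tall over the knob, about 40 g. Grip across the diameter. Its origin is the centre of its underside, z up along its axis; stands upright loose on the worktop at the start.
- middle_weighing_bottle: Middle-sized clear glass weighing bottle: body 35 mm diameter up to 34 mm, lid 37 mm diameter, 52 mm tall over the knob. Not part of either kit, stays where it is. Its origin is the centre of its underside, z up along its axis; stands upright loose on the worktop at the start.
- narrow_weighing_bottle: Narrowest and tallest of the three clear glass weighing bottles: body 29 mm diameter up to 38 mm, lid 31 mm diameter, 56 mm tall over the knob, about 40 g. Grip across the diameter. Its origin is the centre of its underside, z up along its axis; stands upright loose on the worktop at the start.
- amber_bottle: Small round amber bottle with a white cap: body 40 mm diameter up to about 50 mm, 81 mm tall over the cap, about 60 g. Grip the body across the diameter. Its origin is the centre of its underside, z up along its axis; stands upright loose on the worktop at the start.
- cuvette_box: Flat clear rectangular box of cuvettes, solid, 38 mm along its x, 70 mm along its y, 24 mm tall, about 40 g. Origin is the centre of its underside, z up; lies flat and loose on the worktop, turned up to 0.6 rad from world axes. Grip across the 38 mm.
- lidded_jar: White round plastic jar with a broad red screw lid (fixed on): body 42 mm diameter up to 48 mm, lid 45 mm diameter, 62 mm tall, about 120 g. Grip body or lid across the diameter. Its origin is the centre of its underside, z up along its axis; stands upright loose on the worktop at the start.
- three_pocket_tray: The longer tray, 68 mm (x) by 236 mm (y). Fixed, grey plastic, 13 mm high; 3 mm floor and walls, 8 mm dividers; pockets in a row along tray y, 62 mm wide in x, centred at x = 0. Origin under its middle at worktop height, yaw within 0.2 rad. Long pocket 90 mm in y, centre y = +70 mm; middle pocket 62 mm, y = -14 mm; end pocket 62 mm, y = -84 mm.
- two_pocket_tray: The shorter tray, 68 mm (x) by 138 mm (y), plus a flat pull tab 40 mm wide sticking out 26 mm at its +y end (origin leaves it out). Fixed, grey plastic, 13 mm high; 3 mm floor and walls, 8 mm dividers; pockets in a row along tray y, 62 mm wide in x, centred at x = 0. Origin under its middle at worktop height, yaw within 0.2 rad. Pockets, each 62 mm along y: the one next to the tab, centred at y = +35 mm; the other, centred at y = -35 mm.
There are look-alikes about, which are no part of the job. What is shaped like the narrow_weighing_bottle but yellow is not meant. What is shaped like the wide_weighing_bottle but black is not meant.

How it is judged:
At the end, for the whole second after the job is handed in: All five kit things released and at rest, upright (tilt under 0.12 rad), each on the floor of its own pocket: origin within 17 mm of the pocket centre in tray x and y, under 7 mm above the worktop. The middle weighing bottle upright, within 20 mm of its start (x of cuvette_box in the frame of three_pocket_tray between -0.017 and 0.017 m and y of cuvette_box in the frame of three_pocket_tray between 0.053 and 0.087 m and z of cuvette_box in the frame of three_pocket_tray between -0.003 and 0.007 m and angle between each of cuvette_box, amber_bottle, narrow_weighing_bottle, wide_weighing_bottle, lidded_jar, middle_weighing_bottle's own z axis and vertical below 0.12 rad and linear speed of each of cuvette_box, amber_bottle, narrow_weighing_bottle, wide_weighing_bottle, lidded_jar below 0.02 m/s and x of amber_bottle in the frame of three_pocket_tray between -0.017 and 0.017 m and y of amber_bottle in the frame of three_pocket_tray between -0.031 and 0.003 m and z of amber_bottle in the frame of three_pocket_tray between -0.003 and 0.007 m and x of narrow_weighing_bottle in the frame of three_pocket_tray between -0.017 and 0.017 m and y of narrow_weighing_bottle in the frame of three_pocket_tray between -0.101 and -0.067 m and z of narrow_weighing_bottle in the frame of three_pocket_tray between -0.003 and 0.007 m and x of wide_weighing_bottle in the frame of two_pocket_tray between -0.017 and 0.017 m and y of wide_weighing_bottle in the frame of two_pocket_tray between 0.018 and 0.052 m and z of wide_weighing_bottle in the frame of two_pocket_tray between -0.003 and 0.007 m and x of lidded_jar in the frame of two_pocket_tray between -0.017 and 0.017 m and y of lidded_jar in the frame of two_pocket_tray between -0.052 and -0.018 m and z of lidded_jar in the frame of two_pocket_tray between -0.003 and 0.007 m and distance of middle_weighing_bottle from where it was at the start of the episode below 0.02 m); the robot touches nothing.
It also fails if it takes over 131 s, if anything falls off the work surface, if the arm or the gripper's body presses on something with over 40 N, if the wrist force passes 120 N, or if a joint passes its speed limit or range.

ROBOT

A 6-joint arm with a two-finger parallel gripper is mounted at the origin on a cart in front of the work surface, level with it; the furniture and walls round the work are solid. World frame = base frame: x ahead of the robot, y to its left, z up, the work surface at z = 0. Lengths are in m, angles in rad, forces in N, time in s.
With the tool pointing down it reaches from about 0.35 to 0.85 m from the base axis. Payload 8.1 kg.
Tool frame: the origin (TCP) lies at the very end of the fingers, on their centre line; the grasp point (between the pads) lies 19 mm behind it; y points along the fingers, x is the direction in which the jaws open and shut, and the axes are right-handed (so a half turn about y gives the same grasp; the last joint's range is limited). The gripper opens to 93 mm and grips with 3 to 60 N. Pads are 15 mm wide; open, the fingers measure 128 mm over their backs; the gripper's body (75 mm by 188 mm) begins 65 mm behind the grasp point.
Start: joints at [-1.341, 0.13, 1.488, -0, 1.523, -0.085], TCP at [0.186, -0.571, 0.219] pointing down, gripper open.
Joint ranges: [-2.96, 2.96], [-0.89, 2.26], [0.02, 2.5], [-1.34, 4.48], [0, 2.73], [-2.66, 2.66]. Speed limits (rad/s): [2.39, 2.39, 2.79, 3.14, 3.14, 3.14].

INTERFACE

Orientations are given as a unit quaternion [w, x, y, z].
In Python, from rig import robot, cams gives the robot as it stands. The module is installed in compiled form; this text tells all that it offers.
- The arm moves only by the tool step_arm, never from a script. Its argument "rows" is a list of rows, each an object of numbers: "dx", "dy", "dz": the shift along the tool's x, y, z in m; "wx", "wy", "wz": the turn, a rotation vector about the tool's x, y, z in degrees. In form: [{"dx": .., "dy": .., "dz": .., "wx": .., "wy": .., "wz": ..}, ...]. A call has 1 to 10 rows; each row is the pose to reach, as a shift and turn from the pose commanded when the call began, along the tool's axes at that moment; what a row does not reach only later rows make up. A row lasts 1/10 s, in which the tool goes at most 50 mm and 8.59 degrees, less where a joint would pass 70% of its speed; a pose out of reach is approached as far as the arm can. A call with a gripper value outside its range is refused whole. "gripper" is the finger opening in m, from 0 to 0.093, set as the call begins (left out, the last holds). The fingers move at their own pace and stop on an object; "grip_force" is the grip in N (left out, the last holds). Time passes only in rows, so rows that repeat a pose let the fingers close. It gives the time, the measured TCP pose, the force and the opening at its end, in the units of the state.
- robot.observe(): the state, without advancing time (a new reading comes with each control period).
- cams.read_camera(name): name is "scene" or "top"; returns a dict with "color" (480x640x3 uint8, red, green, blue), "intrinsics" (3x3 intrinsics, pixels), "cam_to_world" (4x4, takes a point from camera to world coordinates). Camera axes: x right, y down, z forward; pixel columns grow to the right and rows downward; lengths in m; the calibration is good to about 2 mm. A picture is of the moment at which its call begins. There is no depth.
- robot.job_done(): hands the job in, once; it reports no verdict.
The state is a dict: "t": time; "joints": joint angles; "joint_vel": joint speeds; "joint_torque": joint torques, N m; "eef_pos": TCP position; "eef_rot": TCP orientation; "wrist_force": force on the tool from outside, world axes, zero at the start; "ft_torque": the same for the moment, N m; "width": finger opening in m.
Only numpy, scipy, OpenCV 4.12 (cv2) and the standard library are available. Lean on these libraries where they do the work, as an engineer would, in place of code of your own. Each camera call takes 0.05 s, during which the arm holds its last target. There are 200 camera calls.

## Working session

There is one attempt and no reset: what is moved stays moved. The work goes in short steps, Python scripts to look and compute and a tool call to move; the robot and the scene stay as the last step left them, time stands still between calls to the robot, and variables do not carry over. Pictures are saved under pics/ and viewed, about 12 in all and at most 16, crops included, and the job is handed in when it is done.

Besides the shell and the picture viewer there is one more tool, called after ">>>" as name([rows], argument=value, ...), one row to a line, values as JSON. step_arm: Moves the arm, as the interface text tells. Its arguments: {"type":"object","properties":{"rows":{"type":"array"},"gripper":{"type":"number"},"grip_force":{"type":"number"}},"required":["rows"]}

```bash
mkdir -p pics; cat > h.py <<'E'
import numpy as np, cv2
from rig import robot, cams
def grab(n,f=None):
    r=cams.read_camera(n)
    if f: cv2.imwrite(f,r["color"][:,:,::-1])
    return r
def ray(r,u,v,z):
    K=np.array(r["intrinsics"]);T=np.array(r["cam_to_world"])
    d=T[:3,:3]@np.linalg.solve(K,[u,v,1]);o=T[:3,3]
    return (o+d*(z-o[2])/d[2]).round(4)
def proj(r,p):
    K=np.array(r["intrinsics"]);T=np.array(r["cam_to_world"])
    c=K@(T[:3,:3].T@(np.array(p)-T[:3,3]));return c[:2]/c[2]
E
python3 - <<'E'
from h import *
for n in("top","scene"):
    r=grab(n,f"pics/{n}0.png");print(n,np.array(r["intrinsics"]).round(1).tolist(),np.array(r["cam_to_world"]).round(3).tolist())
print(robot.observe())
E
```

```text
top [[545.0, 0.0, 314.1], [0.0, 545.0, 245.1], [0.0, 0.0, 1.0]] [[0.005, -0.985, 0.174, 0.275], [-1.0, -0.01, -0.028, 0.008], [0.029, -0.174, -0.984, 1.192], [0.0, 0.0, 0.0, 1.0]]
scene [[559.1, 0.0, 320.1], [0.0, 559.1, 246.1], [0.0, 0.0, 1.0]] [[-0.881, -0.328, 0.341, 0.078], [-0.473, 0.628, -0.618, 0.746], [-0.011, -0.705, -0.709, 0.909], [0.0, 0.0, 0.0, 1.0]]
{'t': 0.1, 'joints': array([-1.34139823e+00,  1.31051266e-01,  1.48915951e+00,  3.47746892e-05,
        1.52298711e+00, -8.54056431e-02]), 'joint_vel': array([-0.00024357, -0.00191587, -0.00243201,  0.00153721, -0.00119772,
       -0.00155332]), 'joint_torque': array([ 1.65649762e-03, -5.61339355e+01, -4.93095624e+01,  7.70156435e-02,
        2.91643589e-02, -7.64596143e-05]), 'eef_pos': array([ 0.18569435, -0.57001573,  0.21771884]), 'eef_rot': array([ 0.57257545, -0.57181408,  0.41586403, -0.41502183]), 'wrist_force': array([-0.25934756, -0.04659751, -0.11729159]), 'ft_torque': array([0.03642067, 0.02464227, 0.03516458]), 'width': 0.09317398132787151}
```

View pics/top0.png

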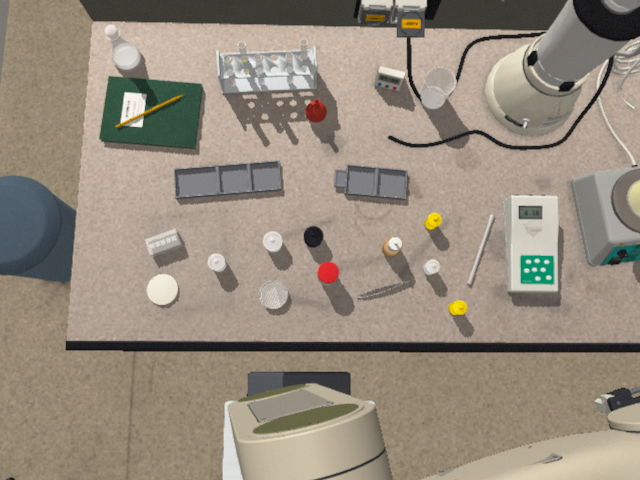

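View pics/scene0.png

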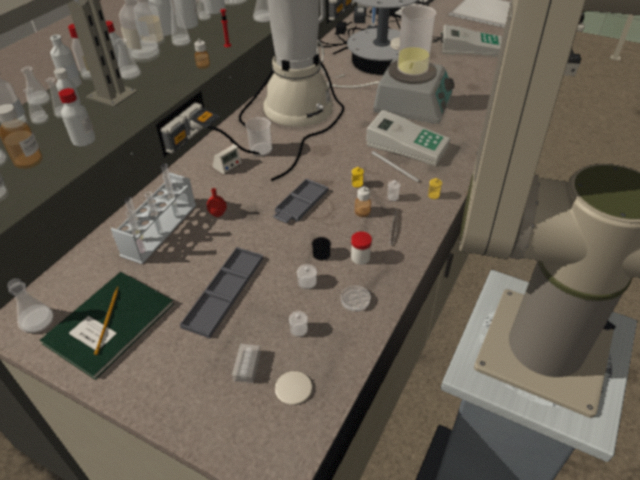

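The top view shows the three-pocket tray at (228,180) and the two-pocket tray at (377,182) with its tab on the left. The box is at (163,242), and the clear bottles are at (217,263), (272,242) and (432,267). The amber bottle is at (393,246) and the red jar at (328,272). Next I'll enlarge the image to measure.

```bash
python3 - <<'E'
from h import *
a=cv2.imread("pics/top0.png")
c=lambda u0,v0,w,h,s:cv2.resize(a[v0:v0+h,u0:u0+w],None,fx=s,fy=s,interpolation=cv2.INTER_CUBIC)
def tile(u,v):
    t=c(u-22,v-22,44,44,6)
    for k in range(0,44,10): cv2.putText(t,str(u-22+k),(k*6,8),0,.3,(0,0,255));cv2.putText(t,str(v-22+k),(0,k*6+6),0,.3,(255,0,0))
    for k in range(0,44,10): cv2.line(t,(k*6,10),(k*6,14),(0,0,255));cv2.line(t,(22,k*6),(26,k*6),(255,0,0))
    return t
P=[(217,263),(272,242),(432,267),(393,246),(328,272),(163,242)]
T=[tile(*p) for p in P]
cv2.imwrite("pics/tiles.png",np.vstack([np.hstack(T[:3]),np.hstack(T[3:])]))
# trays: dark grey-blue mask
hsv=cv2.cvtColor(a,cv2.COLOR_BGR2HSV); r=grab("top")
for (u0,v0,w,h,n) in[(165,150,125,60,"three"),(330,155,90,60,"two")]:
    s=a[v0:v0+h,u0:u0+w].astype(int)
    m=((s[:,:,0]-s[:,:,2]>0)).astype(np.uint8)*255
    m=cv2.morphologyEx(m,cv2.MORPH_OPEN,np.ones((2,2)))
    cs,_=cv2.findContours(m,0,1); k=max(cs,key=cv2.contourArea)+[u0,v0]
    q=cv2.minAreaRect(k); b=cv2.boxPoints(q)
    print(n,q,cv2.contourArea(k)); print([ray(r,*p,.013)[:2].tolist() for p in b],b.round(1).tolist())
    big=cv2.resize(a[v0:v0+h,u0:u0+w],None,fx=6,fy=6,interpolation=cv2.INTER_CUBIC)
    cv2.drawContours(big,[((b-[u0,v0]+.5)*6).astype(int)],0,(0,0,255),1)
    cv2.drawContours(big,[((k-[u0,v0])*6+3).astype(int)],0,(0,255,0),1)
    cv2.imwrite(f"pics/{n}.png",big)
t=[cv2.imread(f"pics/{n}.png") for n in("three","two")]
t[1]=cv2.copyMakeBorder(t[1],0,0,0,t[0].shape[1]-t[1].shape[1],0)
cv2.imwrite("pics/trays.png",cv2.resize(np.vstack(t),None,fx=.8,fy=.8))
E
```

```text
three ((227.8998565673828, 180.2316131591797), (29.146150588989258, 105.01535034179688), 85.48600769042969) 2832.5
[[0.6506, 0.2881], [0.6733, 0.0549], [0.6057, 0.0487], [0.5838, 0.2798]] [[174.39999389648438, 169.8000030517578], [279.1000061035156, 161.60000610351562], [281.3999938964844, 190.60000610351562], [176.6999969482422, 198.89999389648438]]
two ((371.065673828125, 182.24484252929688), (71.46942901611328, 28.890975952148438), 4.969740867614746) 1748.5
[[0.6005, -0.0694], [0.6677, -0.0752], [0.6555, -0.2365], [0.5883, -0.2292]] [[334.20001220703125, 193.5], [336.70001220703125, 164.8000030517578], [407.8999938964844, 170.89999389648438], [405.3999938964844, 199.6999969482422]]
```

View pics/tiles.png

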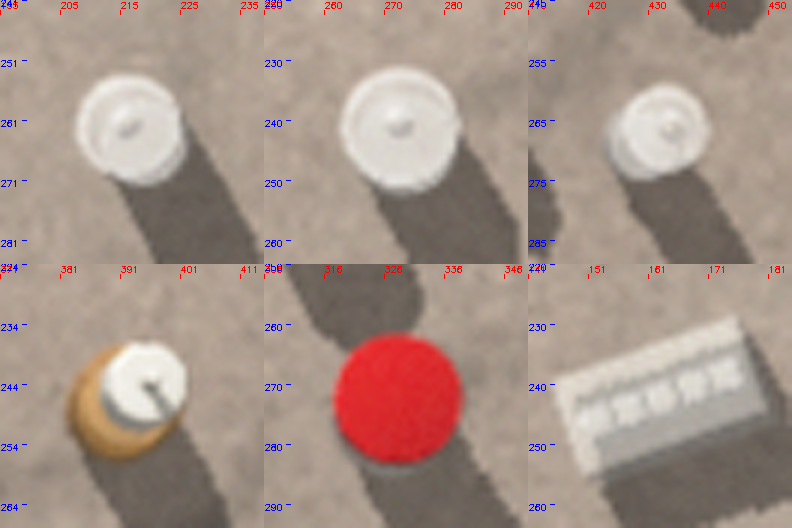

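View pics/trays.png

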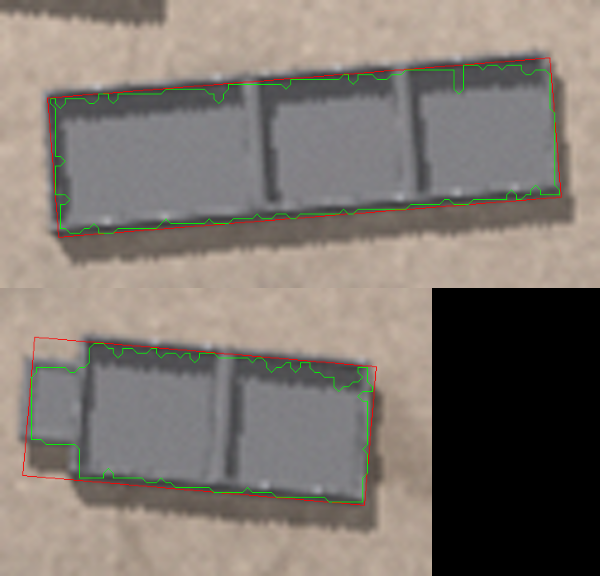

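The lid diameters, about 17.5, 19.7 and 14.5 px, give middle (216,262), wide (272,241) and narrow (433,266). The tray outlines fit well. Next I'll turn these into positions.

```bash
cat >> h.py <<'E'
from scipy.spatial.transform import Rotation as R
def rot(o): q=o["eef_rot"];return R.from_quat([q[1],q[2],q[3],q[0]])
def go(p,yaw=None,o=None):
    """shift in tool axes (mm) and turn (deg) to bring TCP to p, jaw axis at world yaw (mod pi), tool straight down"""
    o=o or robot.observe(); r=rot(o); M=r.as_matrix()
    cur=np.arctan2(M[1,0],M[0,0])
    if yaw is None: yaw=cur
    d=(yaw-cur+np.pi/2)%np.pi-np.pi/2; y=cur+d
    x=np.array([np.cos(y),np.sin(y),0]);yy=np.array([0,0,-1.]);T=np.c_[x,yy,np.cross(x,yy)]
    w=(r.inv()*R.from_matrix(T)).as_rotvec(degrees=True)
    return "d(mm)",(M.T@(np.array(p)-o["eef_pos"])*1000).round(0).tolist(),"w",w.round(1).tolist()
E
python3 - <<'E'
from h import *
import json
r=grab("top"); o=robot.observe(); print(rot(o).as_matrix().round(2).tolist())
L=dict(narrow=(432.6,266,.047),wide=(272.2,240.6,.04),middle=(216,262,.043),amber=(394.5,243.5,.081),jar=(327.8,272.2,.062),box=(163.1,241.3,.024))
P={k:ray(r,*v)[:2] for k,v in L.items()}
e=lambda a,b:(ray(r,*a,.024)-ray(r,*b,.024))[:2]
b=e((145.5,239.5),(176,228.8)); b2=e((145.5,239.5),(151.3,254.8))
print("box len",np.hypot(*b),np.hypot(*b2)); box_y=np.arctan2(b[1],b[0])
print("boxyaw(x axis)",box_y-np.pi/2)
c=np.array([[.6506,.2881],[.6733,.0549],[.6057,.0487],[.5838,.2798]])
v=(c[0]+c[3]-c[1]-c[2]);y=v/np.hypot(*v);ctr=c.mean(0);print("three",ctr,"yaw",np.arctan2(-y[0],y[1]))
P["three_yaw"]=np.arctan2(-y[0],y[1])
for n,t in(("long",.07),("mid",-.014),("end",-.084)):P[n]=ctr+y*t
c=np.array([[.6005,-.0694],[.6677,-.0752],[.6555,-.2365],[.5883,-.2292]])
v=(c[0]+c[1]-c[2]-c[3]);y=v/np.hypot(*v);ctr=(c[2]+c[3])/2+y*.069;print("two",ctr,"yaw",np.arctan2(-y[0],y[1]))
for n,t in(("tab",.035),("other",-.035)):P[n]=ctr+y*t
P["box_yaw"]=box_y-np.pi/2
P={k:np.round(v,4).tolist() for k,v in P.items()};print(P);json.dump(P,open("P.json","w"))
print(go([*P["narrow"],.15],0.0,o))
# scene check: project & overlay
s=grab("scene");im=s["color"][:,:,::-1].copy()
for k,z in dict(narrow=0,wide=0,amber=0,jar=0,box=.0,long=.003,mid=.003,end=.003,tab=.003,other=.003).items():
    u=proj(s,[*P[k],z]);cv2.circle(im,tuple(u.astype(int)),2,(255,0,255),-1)
cv2.imwrite("pics/s1.png",cv2.resize(im[140:420,170:460],None,fx=2,fy=2,interpolation=cv2.INTER_CUBIC))
E
```

```text
[[0.31, -0.0, 0.95], [-0.95, 0.0, 0.31], [-0.0, -1.0, 0.0]]
box len 0.06864495611477946 0.036332492345007135
boxyaw(x axis) 0.3618397143431682
three [0.62835  0.167875] yaw 0.09576475560717056
two [ 0.62712815 -0.16404835] yaw -0.07584303260438441
{'narrow': [0.4342, -0.2771], 'wide': [0.4871, 0.0658], 'middle': [0.4392, 0.1836], 'amber': [0.476, -0.1904], 'jar': [0.4171, -0.0525], 'box': [0.4861, 0.3019], 'three_yaw': 0.0958, 'long': [0.6217, 0.2376], 'mid': [0.6297, 0.1539], 'end': [0.6364, 0.0843], 'tab': [0.6298, -0.1291], 'other': [0.6245, -0.1989], 'box_yaw': 0.3618}
('d(mm)', [-202.0, 68.0, 327.0], 'w', [-0.0, -72.0, -0.1])
```

View pics/s1.png

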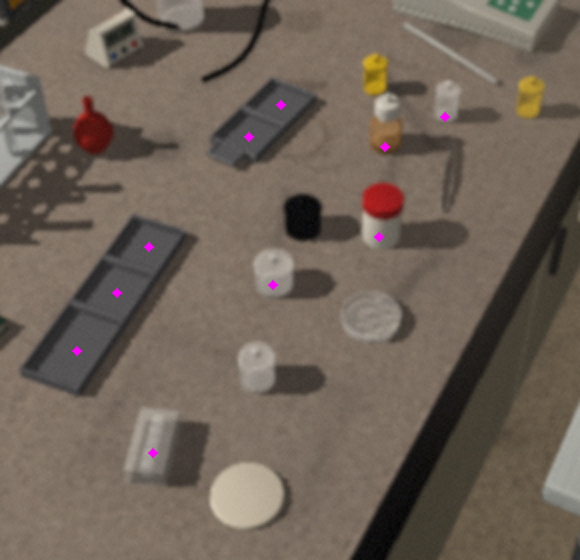

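Projected into the scene view, the points land on every base and pocket centre: wide (273,285), jar (379,237), narrow (445,117). First I'll go above the narrow bottle.

>>> step_arm([
  {"dx": -0.202,"dy": 0.068,"dz": 0.327,"wy": -72},
  {"dx": -0.202,"dy": 0.068,"dz": 0.327,"wy": -72},
  {"dx": -0.202,"dy": 0.068,"dz": 0.327,"wy": -72},
  {"dx": -0.202,"dy": 0.068,"dz": 0.327,"wy": -72},
  {"dx": -0.202,"dy": 0.068,"dz": 0.327,"wy": -72},
  {"dx": -0.202,"dy": 0.068,"dz": 0.327,"wy": -72},
  {"dx": -0.202,"dy": 0.068,"dz": 0.327,"wy": -72},
  {"dx": -0.202,"dy": 0.068,"dz": 0.327,"wy": -72},
  {"dx": -0.202,"dy": 0.068,"dz": 0.327,"wy": -72},
  {"dx": -0.202,"dy": 0.068,"dz": 0.327,"wy": -72},
], gripper=0.07, grip_force=15)

```text
invalid input
```

```bash
python3 - <<'E'
from h import *
import json;P=json.load(open("P.json"));o=robot.observe();print(o["t"],o["eef_pos"],rot(o).as_matrix().round(3).tolist());print(go([*P["narrow"],.018],0))
E
```

```text
0.25 [ 0.18573196 -0.57023111  0.21811847] [[0.31, -0.0, 0.951], [-0.951, 0.001, 0.31], [-0.001, -1.0, 0.0]]
('d(mm)', [-202.0, 200.0, 327.0], 'w', [-0.0, -72.0, -0.0])
```

>>> step_arm([
  {"dx": -0.202,"dy": 0.068,"dz": 0.327,"wx": 0,"wy": -72,"wz": 0},
  {"dx": -0.202,"dy": 0.068,"dz": 0.327,"wx": 0,"wy": -72,"wz": 0},
  {"dx": -0.202,"dy": 0.068,"dz": 0.327,"wx": 0,"wy": -72,"wz": 0},
  {"dx": -0.202,"dy": 0.068,"dz": 0.327,"wx": 0,"wy": -72,"wz": 0},
  {"dx": -0.202,"dy": 0.068,"dz": 0.327,"wx": 0,"wy": -72,"wz": 0},
  {"dx": -0.202,"dy": 0.068,"dz": 0.327,"wx": 0,"wy": -72,"wz": 0},
  {"dx": -0.202,"dy": 0.068,"dz": 0.327,"wx": 0,"wy": -72,"wz": 0},
  {"dx": -0.202,"dy": 0.068,"dz": 0.327,"wx": 0,"wy": -72,"wz": 0},
  {"dx": -0.202,"dy": 0.068,"dz": 0.327,"wx": 0,"wy": -72,"wz": 0},
  {"dx": -0.202,"dy": 0.068,"dz": 0.327,"wx": 0,"wy": -72,"wz": 0},
], gripper=0.07, grip_force=15)

```text
t: 1.25
eef_pos: [0.4347, -0.2759, 0.1503]
eef_rot: [0.707, -0.707, -0.001, 0.002]
wrist_force: [-1.2, 0.0, 0.5]
width: 0.0699
```

>>> step_arm([
  {"dx": 0,"dy": 0.05,"dz": -0.001,"wx": 0,"wy": 0,"wz": 0},
  {"dx": 0,"dy": 0.09,"dz": -0.001,"wx": 0,"wy": 0,"wz": 0},
  {"dx": 0,"dy": 0.12,"dz": -0.001,"wx": 0,"wy": 0,"wz": 0},
  {"dx": 0,"dy": 0.133,"dz": -0.001,"wx": 0,"wy": 0,"wz": 0},
  {"dx": 0,"dy": 0.133,"dz": -0.001,"wx": 0,"wy": 0,"wz": 0},
])

```text
t: 1.75
eef_pos: [0.4325, -0.2778, 0.0159]
eef_rot: [0.708, -0.706, 0.002, 0.0]
wrist_force: [-0.7, 0.1, 1.5]
width: 0.07
```

>>> step_arm([
  {"dx": 0,"dy": 0,"dz": 0,"wx": 0,"wy": 0,"wz": 0},
  {"dx": 0,"dy": 0,"dz": 0,"wx": 0,"wy": 0,"wz": 0},
  {"dx": 0,"dy": 0,"dz": 0,"wx": 0,"wy": 0,"wz": 0},
  {"dx": 0,"dy": 0,"dz": 0,"wx": 0,"wy": 0,"wz": 0},
  {"dx": 0,"dy": 0,"dz": 0,"wx": 0,"wy": 0,"wz": 0},
  {"dx": 0,"dy": 0,"dz": 0,"wx": 0,"wy": 0,"wz": 0},
  {"dx": 0,"dy": 0,"dz": 0,"wx": 0,"wy": 0,"wz": 0},
], gripper=0.0)

```text
t: 2.45
eef_pos: [0.4345, -0.2784, 0.018]
eef_rot: [-0.707, 0.707, 0.0, -0.0]
wrist_force: [0.6, 0.4, 2.7]
width: 0.0303
```

>>> step_arm([
  {"dx": 0,"dy": -0.05,"dz": 0,"wx": 0,"wy": 0,"wz": 0},
  {"dx": 0,"dy": -0.1,"dz": 0,"wx": 0,"wy": 0,"wz": 0},
  {"dx": 0.01,"dy": -0.14,"dz": 0.02,"wx": 0,"wy": 0,"wz": 0},
  {"dx": 0.202,"dy": -0.14,"dz": 0.362,"wx": 0,"wy": 0,"wz": 0},
  {"dx": 0.202,"dy": -0.14,"dz": 0.362,"wx": 0,"wy": 0,"wz": 0},
  {"dx": 0.202,"dy": -0.14,"dz": 0.362,"wx": 0,"wy": 0,"wz": 0},
  {"dx": 0.202,"dy": -0.14,"dz": 0.362,"wx": 0,"wy": 0,"wz": 0},
  {"dx": 0.202,"dy": -0.14,"dz": 0.362,"wx": 0,"wy": 0,"wz": 0},
  {"dx": 0.202,"dy": -0.14,"dz": 0.362,"wx": 0,"wy": 0,"wz": 0},
  {"dx": 0.202,"dy": -0.14,"dz": 0.362,"wx": 0,"wy": 0,"wz": 0},
])

```text
t: 3.45
eef_pos: [0.6158, 0.0492, 0.1573]
eef_rot: [-0.707, 0.707, 0.0, -0.0]
wrist_force: [1.1, -0.8, -0.3]
width: 0.0307
```

>>> step_arm([
  {"dx": 0,"dy": 0,"dz": 0,"wx": 0,"wy": 0,"wz": 0},
  {"dx": 0,"dy": 0,"dz": 0,"wx": 0,"wy": 0,"wz": 0},
])

```text
t: 3.65
eef_pos: [0.6151, 0.0484, 0.1567]
eef_rot: [-0.707, 0.707, 0.001, -0.002]
wrist_force: [0.2, -0.9, -0.9]
width: 0.0305
```

>>> step_arm([
  {"dx": 0.021,"dy": 0.0,"dz": 0.0355,"wx": 0,"wy": 0,"wz": 0},
  {"dx": 0.021,"dy": 0.05,"dz": 0.0355,"wx": 0,"wy": 0,"wz": 0},
  {"dx": 0.021,"dy": 0.09,"dz": 0.0355,"wx": 0,"wy": 0,"wz": 0},
  {"dx": 0.021,"dy": 0.115,"dz": 0.0355,"wx": 0,"wy": 0,"wz": 0},
  {"dx": 0.021,"dy": 0.128,"dz": 0.0355,"wx": 0,"wy": 0,"wz": 0},
  {"dx": 0.021,"dy": 0.135,"dz": 0.0355,"wx": 0,"wy": 0,"wz": 0},
  {"dx": 0.021,"dy": 0.135,"dz": 0.0355,"wx": 0,"wy": 0,"wz": 0},
])

```text
t: 4.35
eef_pos: [0.6364, 0.0819, 0.0229]
eef_rot: [-0.707, 0.707, -0.0, 0.0]
wrist_force: [-0.3, -0.3, 1.1]
width: 0.0305
```

```bash
python3 - <<'E'
from h import *
o=robot.observe();print(o["t"],o["eef_pos"],o["wrist_force"],o["width"])
a=grab("scene")["color"][:,:,::-1];t=grab("top")["color"][:,:,::-1]
cv2.imwrite("pics/p1.png",np.hstack([cv2.resize(a[200:340,170:310],None,fx=2.8,fy=2.8),cv2.resize(t[110:250,200:340],None,fx=2.8,fy=2.8)]))
E
```

```text
4.35 [0.63642335 0.08185821 0.02292372] [-0.26065857 -0.26954177  1.10392142] 0.030471127604634586
```

View pics/p1.png

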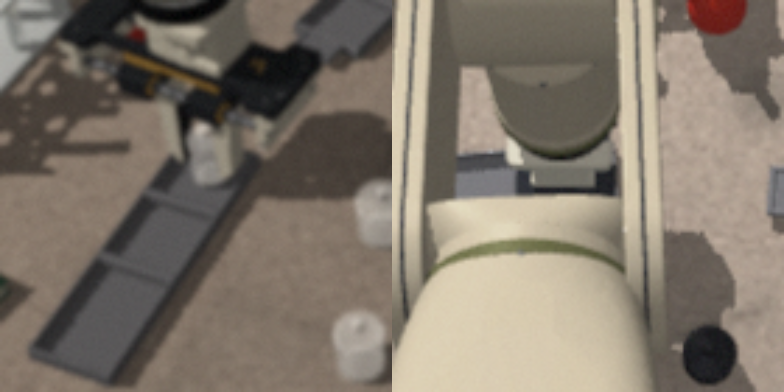

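>>> step_arm([
  {"dx": 0,"dy": 0.001,"dz": 0,"wx": 0,"wy": 0,"wz": 0},
  {"dx": 0,"dy": 0.001,"dz": 0,"wx": 0,"wy": 0,"wz": 0},
  {"dx": 0,"dy": 0,"dz": 0,"wx": 0,"wy": 0,"wz": 0},
  {"dx": 0,"dy": -0.02,"dz": 0,"wx": 0,"wy": 0,"wz": 0},
  {"dx": 0,"dy": -0.07,"dz": 0,"wx": 0,"wy": 0,"wz": 0},
  {"dx": 0,"dy": -0.12,"dz": 0,"wx": 0,"wy": 0,"wz": 0},
  {"dx": -0.16,"dy": -0.13,"dz": -0.273,"wx": 0,"wy": 0,"wz": 0},
  {"dx": -0.16,"dy": -0.13,"dz": -0.273,"wx": 0,"wy": 0,"wz": 0},
  {"dx": -0.16,"dy": -0.13,"dz": -0.273,"wx": 0,"wy": 0,"wz": 0},
  {"dx": -0.16,"dy": -0.13,"dz": -0.273,"wx": 0,"wy": 0,"wz": 0},
], gripper=0.07)

```text
t: 5.45
eef_pos: [0.5344, -0.0911, 0.1496]
eef_rot: [-0.707, 0.707, 0.001, -0.0]
wrist_force: [0.8, -0.6, -0.3]
width: 0.07
```

>>> step_arm([
  {"dx": 0,"dy": 0,"dz": 0,"wx": 0,"wy": 0,"wz": 0},
  {"dx": 0,"dy": 0,"dz": 0,"wx": 0,"wy": 0,"wz": 0},
])

```text
t: 5.65
eef_pos: [0.5353, -0.0909, 0.1497]
eef_rot: [0.707, -0.707, 0.0, -0.001]
wrist_force: [0.3, 1.5, -0.9]
width: 0.0699
```

```bash
python3 - <<'E'
from h import *
import json;P=json.load(open("P.json"))
o=robot.observe();print(o["t"],o["eef_pos"],o["width"]);print(go([*P["amber"],.150],0))
s=grab("scene");u=proj(s,[*P["end"],.003]).astype(int);a=s["color"][:,:,::-1].copy()
cv2.circle(a,tuple(u),1,(255,0,255),-1)
cv2.imwrite("pics/p2.png",cv2.resize(a[200:340,170:310],None,fx=3,fy=3))
E
```

```text
5.65 [ 0.53526002 -0.09085508  0.14966125] 0.06990038442081833
('d(mm)', [-59.0, -0.0, -100.0], 'w', [-0.0, -0.1, 0.1])
```

View pics/p2.png

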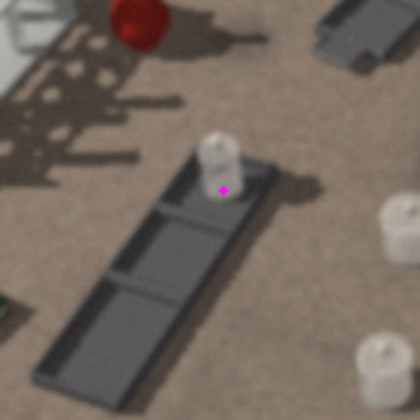

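The narrow bottle stands upright, centred in the end pocket at (220,165) in the crop. The amber bottle is next.

>>> step_arm([
  {"dx": -0.03,"dy": 0,"dz": -0.05,"wx": 0,"wy": 0,"wz": 0},
  {"dx": -0.059,"dy": 0,"dz": -0.1,"wx": 0,"wy": 0,"wz": 0},
  {"dx": -0.059,"dy": 0,"dz": -0.1,"wx": 0,"wy": 0,"wz": 0},
  {"dx": -0.059,"dy": 0,"dz": -0.1,"wx": 0,"wy": 0,"wz": 0},
  {"dx": -0.059,"dy": 0.04,"dz": -0.1,"wx": 0,"wy": 0,"wz": 0},
  {"dx": -0.059,"dy": 0.08,"dz": -0.1,"wx": 0,"wy": 0,"wz": 0},
  {"dx": -0.059,"dy": 0.11,"dz": -0.1,"wx": 0,"wy": 0,"wz": 0},
  {"dx": -0.059,"dy": 0.13,"dz": -0.1,"wx": 0,"wy": 0,"wz": 0},
  {"dx": -0.059,"dy": 0.13,"dz": -0.1,"wx": 0,"wy": 0,"wz": 0},
])

```text
t: 6.6
eef_pos: [0.4748, -0.1867, 0.0154]
eef_rot: [0.708, -0.706, 0.001, 0.003]
wrist_force: [-0.9, -0.1, 1.0]
width: 0.0701
```

>>> step_arm([
  {"dx": 0,"dy": 0,"dz": 0,"wx": 0,"wy": 0,"wz": 0},
  {"dx": 0,"dy": 0,"dz": 0,"wx": 0,"wy": 0,"wz": 0},
  {"dx": 0,"dy": 0,"dz": 0,"wx": 0,"wy": 0,"wz": 0},
  {"dx": 0,"dy": 0,"dz": 0,"wx": 0,"wy": 0,"wz": 0},
  {"dx": 0,"dy": 0,"dz": 0,"wx": 0,"wy": 0,"wz": 0},
  {"dx": 0,"dy": 0,"dz": 0,"wx": 0,"wy": 0,"wz": 0},
], gripper=0.0)

```text
t: 7.2
eef_pos: [0.4773, -0.1904, 0.02]
eef_rot: [-0.707, 0.707, 0.001, 0.001]
wrist_force: [-0.4, 1.0, 7.5]
width: 0.0383
```

>>> step_arm([
  {"dx": 0,"dy": -0.05,"dz": 0,"wx": 0,"wy": 0,"wz": 0},
  {"dx": 0,"dy": -0.1,"dz": 0,"wx": 0,"wy": 0,"wz": 0},
  {"dx": 0.01,"dy": -0.14,"dz": 0.02,"wx": 0,"wy": 0,"wz": 0},
  {"dx": 0.153,"dy": -0.14,"dz": 0.344,"wx": 0,"wy": 0,"wz": 0},
  {"dx": 0.153,"dy": -0.14,"dz": 0.344,"wx": 0,"wy": 0,"wz": 0},
  {"dx": 0.153,"dy": -0.14,"dz": 0.344,"wx": 0,"wy": 0,"wz": 0},
  {"dx": 0.153,"dy": -0.14,"dz": 0.344,"wx": 0,"wy": 0,"wz": 0},
  {"dx": 0.153,"dy": -0.14,"dz": 0.344,"wx": 0,"wy": 0,"wz": 0},
  {"dx": 0.153,"dy": -0.14,"dz": 0.344,"wx": 0,"wy": 0,"wz": 0},
  {"dx": 0.153,"dy": -0.14,"dz": 0.344,"wx": 0,"wy": 0,"wz": 0},
])

```text
t: 8.2
eef_pos: [0.6277, 0.1522, 0.1586]
eef_rot: [-0.707, 0.707, -0.0, -0.0]
wrist_force: [0.8, -0.8, -0.5]
width: 0.0383
```

>>> step_arm([
  {"dx": 0,"dy": 0,"dz": 0,"wx": 0,"wy": 0,"wz": 0},
  {"dx": 0,"dy": 0,"dz": 0,"wx": 0,"wy": 0,"wz": 0},
])

```text
t: 8.4
eef_pos: [0.627, 0.1513, 0.1578]
eef_rot: [-0.707, 0.707, 0.0, -0.002]
wrist_force: [0.2, -0.2, -0.6]
width: 0.0381
```

>>> step_arm([
  {"dx": 0.002,"dy": 0.04,"dz": 0.002,"wx": 0,"wy": 0,"wz": 0},
  {"dx": 0.002,"dy": 0.08,"dz": 0.002,"wx": 0,"wy": 0,"wz": 0},
  {"dx": 0.002,"dy": 0.115,"dz": 0.002,"wx": 0,"wy": 0,"wz": 0},
  {"dx": 0.002,"dy": 0.128,"dz": 0.002,"wx": 0,"wy": 0,"wz": 0},
  {"dx": 0.002,"dy": 0.135,"dz": 0.002,"wx": 0,"wy": 0,"wz": 0},
  {"dx": 0.002,"dy": 0.135,"dz": 0.002,"wx": 0,"wy": 0,"wz": 0},
  {"dx": 0.002,"dy": 0.135,"dz": 0.002,"wx": 0,"wy": 0,"wz": 0},
])

```text
t: 9.1
eef_pos: [0.6311, 0.1521, 0.0262]
eef_rot: [0.707, -0.707, -0.001, -0.001]
wrist_force: [-0.2, 0.1, -0.8]
width: 0.0383
```

>>> step_arm([
  {"dx": 0,"dy": 0.002,"dz": 0.001,"wx": 0,"wy": 0,"wz": 0},
  {"dx": 0,"dy": 0.002,"dz": 0.001,"wx": 0,"wy": 0,"wz": 0},
  {"dx": 0,"dy": 0.002,"dz": 0.001,"wx": 0,"wy": 0,"wz": 0},
])

```text
t: 9.4
eef_pos: [0.6301, 0.1535, 0.0229]
eef_rot: [0.707, -0.707, -0.001, -0.0]
wrist_force: [-0.8, -0.9, 2.6]
width: 0.0379
```

>>> step_arm([
  {"dx": 0,"dy": 0,"dz": 0,"wx": 0,"wy": 0,"wz": 0},
  {"dx": 0,"dy": 0,"dz": 0,"wx": 0,"wy": 0,"wz": 0},
  {"dx": 0,"dy": 0,"dz": 0,"wx": 0,"wy": 0,"wz": 0},
  {"dx": 0,"dy": -0.02,"dz": 0,"wx": 0,"wy": 0,"wz": 0},
  {"dx": 0,"dy": -0.07,"dz": 0,"wx": 0,"wy": 0,"wz": 0},
  {"dx": 0,"dy": -0.12,"dz": 0,"wx": 0,"wy": 0,"wz": 0},
  {"dx": -0.213,"dy": -0.13,"dz": -0.206,"wx": 0,"wy": 0,"wz": 0},
  {"dx": -0.213,"dy": -0.13,"dz": -0.206,"wx": 0,"wy": 0,"wz": 0},
  {"dx": -0.213,"dy": -0.13,"dz": -0.206,"wx": 0,"wy": 0,"wz": 0},
  {"dx": -0.213,"dy": -0.13,"dz": -0.206,"wx": 0,"wy": 0,"wz": 0},
], gripper=0.07)

```text
t: 10.4
eef_pos: [0.4844, 0.0134, 0.1486]
eef_rot: [-0.707, 0.707, 0.001, -0.0]
wrist_force: [0.7, -1.1, 0.9]
width: 0.0699
```

>>> step_arm([
  {"dx": 0,"dy": 0,"dz": 0,"wx": 0,"wy": 0,"wz": 0},
  {"dx": 0,"dy": 0,"dz": 0,"wx": 0,"wy": 0,"wz": 0},
])

```text
t: 10.6
eef_pos: [0.4856, 0.0137, 0.149]
eef_rot: [0.707, -0.707, 0.0, -0.001]
wrist_force: [0.1, -0.2, 0.5]
width: 0.0705
```

```bash
python3 - <<'E'
from h import *
import json;P=json.load(open("P.json"))
o=robot.observe();print(o["t"],o["eef_pos"],o["width"]);print(go([*P["jar"],.150],0))
E
```

```text
10.6 [0.48564974 0.01373896 0.14902084] 0.07049856106385585
('d(mm)', [-68.0, -1.0, -66.0], 'w', [-0.0, -0.1, 0.1])
```

>>> step_arm([
  {"dx": -0.035,"dy": 0,"dz": -0.034,"wx": 0,"wy": 0,"wz": 0},
  {"dx": -0.068,"dy": 0,"dz": -0.066,"wx": 0,"wy": 0,"wz": 0},
  {"dx": -0.068,"dy": 0,"dz": -0.066,"wx": 0,"wy": 0,"wz": 0},
  {"dx": -0.068,"dy": 0,"dz": -0.066,"wx": 0,"wy": 0,"wz": 0},
  {"dx": -0.068,"dy": 0.04,"dz": -0.066,"wx": 0,"wy": 0,"wz": 0},
  {"dx": -0.068,"dy": 0.08,"dz": -0.066,"wx": 0,"wy": 0,"wz": 0},
  {"dx": -0.068,"dy": 0.11,"dz": -0.066,"wx": 0,"wy": 0,"wz": 0},
  {"dx": -0.068,"dy": 0.13,"dz": -0.066,"wx": 0,"wy": 0,"wz": 0},
  {"dx": -0.068,"dy": 0.13,"dz": -0.066,"wx": 0,"wy": 0,"wz": 0},
])

```text
t: 11.5
eef_pos: [0.4166, -0.05, 0.0159]
eef_rot: [0.708, -0.706, 0.001, 0.003]
wrist_force: [-0.1, -0.8, -0.7]
width: 0.0702
```

>>> step_arm([
  {"dx": 0,"dy": 0,"dz": 0,"wx": 0,"wy": 0,"wz": 0},
  {"dx": 0,"dy": 0,"dz": 0,"wx": 0,"wy": 0,"wz": 0},
  {"dx": 0,"dy": 0,"dz": 0,"wx": 0,"wy": 0,"wz": 0},
  {"dx": 0,"dy": 0,"dz": 0,"wx": 0,"wy": 0,"wz": 0},
  {"dx": 0,"dy": 0,"dz": 0,"wx": 0,"wy": 0,"wz": 0},
  {"dx": 0,"dy": 0,"dz": 0,"wx": 0,"wy": 0,"wz": 0},
], gripper=0.0, grip_force=20)

```text
t: 12.1
eef_pos: [0.4192, -0.052, 0.0199]
eef_rot: [-0.707, 0.707, 0.001, 0.001]
wrist_force: [-0.0, -0.1, 6.9]
width: 0.0445
```

>>> step_arm([
  {"dx": 0,"dy": -0.05,"dz": 0,"wx": 0,"wy": 0,"wz": 0},
  {"dx": 0,"dy": -0.1,"dz": 0,"wx": 0,"wy": 0,"wz": 0},
  {"dx": 0.01,"dy": -0.14,"dz": -0.01,"wx": 0,"wy": 0,"wz": 0},
  {"dx": 0.206,"dy": -0.14,"dz": -0.147,"wx": 0,"wy": 0,"wz": 0},
  {"dx": 0.206,"dy": -0.14,"dz": -0.147,"wx": 0,"wy": 0,"wz": 0},
  {"dx": 0.206,"dy": -0.14,"dz": -0.147,"wx": 0,"wy": 0,"wz": 0},
  {"dx": 0.206,"dy": -0.14,"dz": -0.147,"wx": 0,"wy": 0,"wz": 0},
  {"dx": 0.206,"dy": -0.14,"dz": -0.147,"wx": 0,"wy": 0,"wz": 0},
  {"dx": 0.206,"dy": -0.14,"dz": -0.147,"wx": 0,"wy": 0,"wz": 0},
  {"dx": 0.206,"dy": -0.14,"dz": -0.147,"wx": 0,"wy": 0,"wz": 0},
])

```text
t: 13.1
eef_pos: [0.6236, -0.1989, 0.157]
eef_rot: [0.708, -0.707, 0.001, 0.001]
wrist_force: [0.0, 0.7, -1.5]
width: 0.0446
```

>>> step_arm([
  {"dx": 0,"dy": 0,"dz": 0,"wx": 0,"wy": 0,"wz": 0},
  {"dx": 0,"dy": 0,"dz": 0,"wx": 0,"wy": 0,"wz": 0},
])

```text
t: 13.3
eef_pos: [0.6235, -0.198, 0.1595]
eef_rot: [-0.707, 0.707, 0.001, -0.0]
wrist_force: [0.5, 0.3, -1.9]
width: 0.0442
```

>>> step_arm([
  {"dx": 0.001,"dy": 0.04,"dz": -0.001,"wx": 0,"wy": 0,"wz": 0},
  {"dx": 0.001,"dy": 0.08,"dz": -0.001,"wx": 0,"wy": 0,"wz": 0},
  {"dx": 0.001,"dy": 0.115,"dz": -0.001,"wx": 0,"wy": 0,"wz": 0},
  {"dx": 0.001,"dy": 0.128,"dz": -0.001,"wx": 0,"wy": 0,"wz": 0},
  {"dx": 0.001,"dy": 0.135,"dz": -0.001,"wx": 0,"wy": 0,"wz": 0},
  {"dx": 0.001,"dy": 0.136,"dz": -0.001,"wx": 0,"wy": 0,"wz": 0},
  {"dx": 0.001,"dy": 0.136,"dz": -0.001,"wx": 0,"wy": 0,"wz": 0},
  {"dx": 0.001,"dy": 0.136,"dz": -0.001,"wx": 0,"wy": 0,"wz": 0},
])

```text
t: 14.1
eef_pos: [0.6265, -0.2001, 0.025]
eef_rot: [-0.707, 0.708, 0.001, 0.001]
wrist_force: [-0.4, -0.5, -0.5]
width: 0.0444
```

>>> step_arm([
  {"dx": 0,"dy": 0.002,"dz": 0.0,"wx": 0,"wy": 0,"wz": 0},
  {"dx": 0,"dy": 0.002,"dz": 0.0,"wx": 0,"wy": 0,"wz": 0},
  {"dx": 0,"dy": 0.002,"dz": 0.0,"wx": 0,"wy": 0,"wz": 0},
])

```text
t: 14.4
eef_pos: [0.6261, -0.2002, 0.0227]
eef_rot: [-0.707, 0.708, 0.001, 0.001]
wrist_force: [-2.4, 0.2, 6.0]
width: 0.0448
```

>>> step_arm([
  {"dx": 0,"dy": 0,"dz": 0,"wx": 0,"wy": 0,"wz": 0},
  {"dx": 0,"dy": 0,"dz": 0,"wx": 0,"wy": 0,"wz": 0},
  {"dx": 0,"dy": 0,"dz": 0,"wx": 0,"wy": 0,"wz": 0},
  {"dx": 0,"dy": -0.02,"dz": 0,"wx": 0,"wy": 0,"wz": 0},
  {"dx": 0,"dy": -0.07,"dz": 0,"wx": 0,"wy": 0,"wz": 0},
  {"dx": 0,"dy": -0.12,"dz": 0,"wx": 0,"wy": 0,"wz": 0},
  {"dx": -0.138,"dy": -0.13,"dz": 0.266,"wx": 0,"wy": 0,"wz": 0},
  {"dx": -0.138,"dy": -0.13,"dz": 0.266,"wx": 0,"wy": 0,"wz": 0},
  {"dx": -0.138,"dy": -0.13,"dz": 0.266,"wx": 0,"wy": 0,"wz": 0},
  {"dx": -0.138,"dy": -0.13,"dz": 0.266,"wx": 0,"wy": 0,"wz": 0},
], gripper=0.07)

```text
t: 15.4
eef_pos: [0.5318, -0.0209, 0.1474]
eef_rot: [0.707, -0.707, -0.0, -0.0]
wrist_force: [-0.2, 1.2, 0.5]
width: 0.07
```

>>> step_arm([
  {"dx": 0,"dy": 0,"dz": 0,"wx": 0,"wy": 0,"wz": 0},
  {"dx": 0,"dy": 0,"dz": 0,"wx": 0,"wy": 0,"wz": 0},
])

```text
t: 15.6
eef_pos: [0.5328, -0.0214, 0.1477]
eef_rot: [-0.707, 0.707, 0.001, -0.001]
wrist_force: [0.8, -0.4, -0.9]
width: 0.0698
```

```bash
python3 - <<'E'
from h import *
import json;P=json.load(open("P.json"))
o=robot.observe();print(o["t"],o["eef_pos"],o["width"]);print(go([*P["wide"],.150],0))
s=grab("scene");a=s["color"][:,:,::-1].copy()
for k in("end","mid","other","tab","wide"): cv2.circle(a,tuple(proj(s,[*P[k],.003]).astype(int)),1,(255,0,255),-1)
cv2.imwrite("pics/p3.png",cv2.resize(a[140:420,170:460],None,fx=2,fy=2))
E
```

```text
15.6 [ 0.53276391 -0.0213531   0.14766885] 0.06981254466903176
('d(mm)', [-45.0, -2.0, 87.0], 'w', [0.0, 0.2, 0.0])
```

View pics/p3.png

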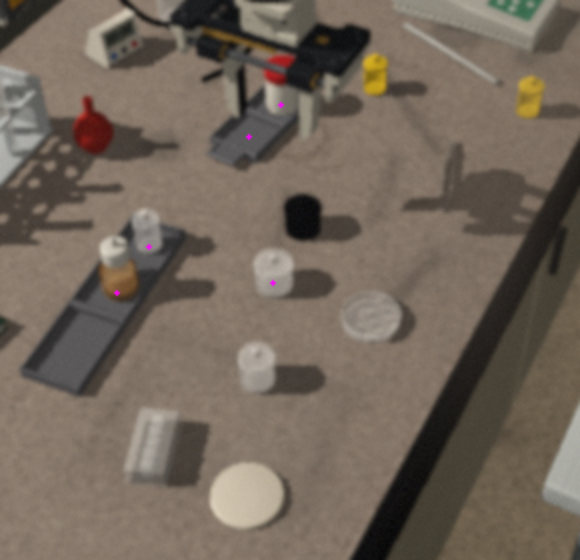

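The amber and narrow bottles are centred in their pockets, and the jar is upright in the far pocket. The wide bottle is next.

>>> step_arm([
  {"dx": -0.023,"dy": 0,"dz": 0.044,"wx": 0,"wy": 0,"wz": 0},
  {"dx": -0.045,"dy": 0,"dz": 0.087,"wx": 0,"wy": 0,"wz": 0},
  {"dx": -0.045,"dy": 0,"dz": 0.087,"wx": 0,"wy": 0,"wz": 0},
  {"dx": -0.045,"dy": 0,"dz": 0.087,"wx": 0,"wy": 0,"wz": 0},
  {"dx": -0.045,"dy": 0.04,"dz": 0.087,"wx": 0,"wy": 0,"wz": 0},
  {"dx": -0.045,"dy": 0.08,"dz": 0.087,"wx": 0,"wy": 0,"wz": 0},
  {"dx": -0.045,"dy": 0.11,"dz": 0.087,"wx": 0,"wy": 0,"wz": 0},
  {"dx": -0.045,"dy": 0.131,"dz": 0.087,"wx": 0,"wy": 0,"wz": 0},
  {"dx": -0.045,"dy": 0.131,"dz": 0.087,"wx": 0,"wy": 0,"wz": 0},
])

```text
t: 16.55
eef_pos: [0.4857, 0.0627, 0.0129]
eef_rot: [-0.707, 0.707, -0.003, -0.002]
wrist_force: [-0.5, -0.3, -0.6]
width: 0.0701
```

>>> step_arm([
  {"dx": 0,"dy": 0,"dz": 0,"wx": 0,"wy": 0,"wz": 0},
  {"dx": 0,"dy": 0,"dz": 0,"wx": 0,"wy": 0,"wz": 0},
  {"dx": 0,"dy": 0,"dz": 0,"wx": 0,"wy": 0,"wz": 0},
  {"dx": 0,"dy": 0,"dz": 0,"wx": 0,"wy": 0,"wz": 0},
  {"dx": 0,"dy": 0,"dz": 0,"wx": 0,"wy": 0,"wz": 0},
  {"dx": 0,"dy": 0,"dz": 0,"wx": 0,"wy": 0,"wz": 0},
], gripper=0.0)

```text
t: 17.15
eef_pos: [0.489, 0.0647, 0.0177]
eef_rot: [-0.707, 0.707, 0.001, 0.001]
wrist_force: [0.1, -1.3, 6.5]
width: 0.0428
```

>>> step_arm([
  {"dx": 0,"dy": -0.05,"dz": 0,"wx": 0,"wy": 0,"wz": 0},
  {"dx": 0,"dy": -0.1,"dz": 0,"wx": 0,"wy": 0,"wz": 0},
  {"dx": 0.01,"dy": -0.14,"dz": -0.01,"wx": 0,"wy": 0,"wz": 0},
  {"dx": 0.142,"dy": -0.14,"dz": -0.194,"wx": 0,"wy": 0,"wz": 0},
  {"dx": 0.142,"dy": -0.14,"dz": -0.194,"wx": 0,"wy": 0,"wz": 0},
  {"dx": 0.142,"dy": -0.14,"dz": -0.194,"wx": 0,"wy": 0,"wz": 0},
  {"dx": 0.142,"dy": -0.14,"dz": -0.194,"wx": 0,"wy": 0,"wz": 0},
  {"dx": 0.142,"dy": -0.14,"dz": -0.194,"wx": 0,"wy": 0,"wz": 0},
  {"dx": 0.142,"dy": -0.14,"dz": -0.194,"wx": 0,"wy": 0,"wz": 0},
  {"dx": 0.142,"dy": -0.14,"dz": -0.194,"wx": 0,"wy": 0,"wz": 0},
])

```text
t: 18.15
eef_pos: [0.6296, -0.1292, 0.1558]
eef_rot: [0.707, -0.707, 0.0, 0.0]
wrist_force: [0.3, 0.5, -0.3]
width: 0.0428
```

>>> step_arm([
  {"dx": 0,"dy": 0,"dz": 0,"wx": 0,"wy": 0,"wz": 0},
  {"dx": 0,"dy": 0,"dz": 0,"wx": 0,"wy": 0,"wz": 0},
])

```text
t: 18.35
eef_pos: [0.6295, -0.1279, 0.1565]
eef_rot: [0.707, -0.707, -0.001, 0.001]
wrist_force: [-0.4, 0.7, -0.9]
width: 0.0425
```

>>> step_arm([
  {"dx": 0,"dy": 0.04,"dz": 0,"wx": 0,"wy": 0,"wz": 0},
  {"dx": 0,"dy": 0.08,"dz": 0,"wx": 0,"wy": 0,"wz": 0},
  {"dx": 0,"dy": 0.115,"dz": 0,"wx": 0,"wy": 0,"wz": 0},
  {"dx": 0,"dy": 0.128,"dz": 0,"wx": 0,"wy": 0,"wz": 0},
  {"dx": 0,"dy": 0.135,"dz": 0,"wx": 0,"wy": 0,"wz": 0},
  {"dx": 0,"dy": 0.137,"dz": 0,"wx": 0,"wy": 0,"wz": 0},
  {"dx": 0,"dy": 0.137,"dz": 0,"wx": 0,"wy": 0,"wz": 0},
  {"dx": 0,"dy": 0.137,"dz": 0,"wx": 0,"wy": 0,"wz": 0},
])

```text
t: 19.15
eef_pos: [0.6313, -0.1294, 0.0213]
eef_rot: [-0.707, 0.707, 0.001, 0.001]
wrist_force: [0.3, -0.3, -0.8]
width: 0.0426
```

>>> step_arm([
  {"dx": 0,"dy": 0.001,"dz": 0,"wx": 0,"wy": 0,"wz": 0},
  {"dx": 0,"dy": 0.001,"dz": 0,"wx": 0,"wy": 0,"wz": 0},
  {"dx": 0,"dy": 0,"dz": 0,"wx": 0,"wy": 0,"wz": 0},
  {"dx": 0,"dy": -0.02,"dz": 0,"wx": 0,"wy": 0,"wz": 0},
  {"dx": 0,"dy": -0.07,"dz": 0,"wx": 0,"wy": 0,"wz": 0},
  {"dx": 0,"dy": -0.12,"dz": 0,"wx": 0,"wy": 0,"wz": 0},
  {"dx": -0.145,"dy": -0.13,"dz": 0.431,"wx": 0,"wy": -21,"wz": 0},
  {"dx": -0.145,"dy": -0.13,"dz": 0.431,"wx": 0,"wy": -21,"wz": 0},
  {"dx": -0.145,"dy": -0.13,"dz": 0.431,"wx": 0,"wy": -21,"wz": 0},
  {"dx": -0.145,"dy": -0.13,"dz": 0.431,"wx": 0,"wy": -21,"wz": 0},
], gripper=0.07)

```text
t: 20.15
eef_pos: [0.5653, 0.0618, 0.1442]
eef_rot: [-0.695, 0.695, 0.13, -0.13]
wrist_force: [1.2, 0.8, 0.7]
width: 0.0701
```

```bash
python3 - <<'E'
from h import *
import json;P=json.load(open("P.json"))
o=robot.observe();print(o["t"],o["eef_pos"],o["width"]);print(go([*P["box"],.110],P["box_yaw"]))
E
```

```text
20.15 [0.56531067 0.06176127 0.14419662] 0.07008550428277847
('d(mm)', [13.0, 34.0, 253.0], 'w', [0.0, 0.4, 0.0])
```

>>> step_arm([
  {"dx": 0.013,"dy": 0,"dz": 0.253,"wx": 0,"wy": 0,"wz": 0},
  {"dx": 0.013,"dy": 0,"dz": 0.253,"wx": 0,"wy": 0,"wz": 0},
  {"dx": 0.013,"dy": 0,"dz": 0.253,"wx": 0,"wy": 0,"wz": 0},
  {"dx": 0.013,"dy": 0,"dz": 0.253,"wx": 0,"wy": 0,"wz": 0},
  {"dx": 0.013,"dy": 0,"dz": 0.253,"wx": 0,"wy": 0,"wz": 0},
  {"dx": 0.013,"dy": 0.034,"dz": 0.253,"wx": 0,"wy": 0,"wz": 0},
  {"dx": 0.013,"dy": 0.034,"dz": 0.253,"wx": 0,"wy": 0,"wz": 0},
  {"dx": 0.013,"dy": 0.034,"dz": 0.253,"wx": 0,"wy": 0,"wz": 0},
])

```text
t: 20.95
eef_pos: [0.4866, 0.3003, 0.1092]
eef_rot: [-0.695, 0.696, 0.128, -0.13]
wrist_force: [1.1, 0.0, 0.1]
width: 0.07
```

```bash
python3 - <<'E'
from h import *
import json;P=json.load(open("P.json"))
o=robot.observe();print(o["t"],o["eef_pos"],o["width"]);print(go([*P["box"],.013],P["box_yaw"]))
s=grab("scene");a=s["color"][:,:,::-1].copy()
for k in("other","tab","box"): cv2.circle(a,tuple(proj(s,[*P[k],.003]).astype(int)),1,(255,0,255),-1)
cv2.imwrite("pics/p4.png",cv2.resize(a[140:420,170:460],None,fx=2,fy=2))
E
```

```text
20.95 [0.48662778 0.30030047 0.10922138] 0.07004821984660402
('d(mm)', [0.0, 96.0, 2.0], 'w', [0.0, 0.3, -0.1])
```

View pics/p4.png

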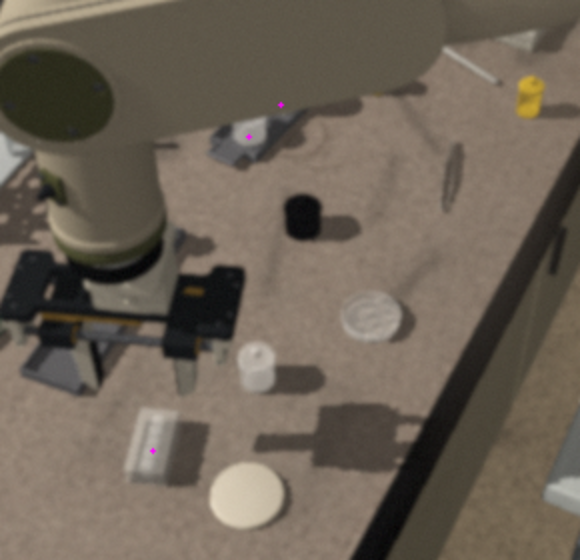

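>>> step_arm([
  {"dx": 0,"dy": 0.04,"dz": 0.002,"wx": 0,"wy": 0,"wz": 0},
  {"dx": 0,"dy": 0.07,"dz": 0.002,"wx": 0,"wy": 0,"wz": 0},
  {"dx": 0,"dy": 0.09,"dz": 0.002,"wx": 0,"wy": 0,"wz": 0},
  {"dx": 0,"dy": 0.097,"dz": 0.002,"wx": 0,"wy": 0,"wz": 0},
  {"dx": 0,"dy": 0.097,"dz": 0.002,"wx": 0,"wy": 0,"wz": 0},
  {"dx": 0,"dy": 0.097,"dz": 0.002,"wx": 0,"wy": 0,"wz": 0},
])

```text
t: 21.6
eef_pos: [0.4883, 0.3031, 0.0147]
eef_rot: [0.696, -0.695, -0.13, 0.128]
wrist_force: [-0.8, -0.7, 0.1]
width: 0.0696
```

>>> step_arm([
  {"dx": 0,"dy": 0,"dz": 0,"wx": 0,"wy": 0,"wz": 0},
  {"dx": 0,"dy": 0,"dz": 0,"wx": 0,"wy": 0,"wz": 0},
  {"dx": 0,"dy": 0,"dz": 0,"wx": 0,"wy": 0,"wz": 0},
  {"dx": 0,"dy": 0,"dz": 0,"wx": 0,"wy": 0,"wz": 0},
  {"dx": 0,"dy": 0,"dz": 0,"wx": 0,"wy": 0,"wz": 0},
  {"dx": 0,"dy": 0,"dz": 0,"wx": 0,"wy": 0,"wz": 0},
], gripper=0.0, grip_force=15)

```text
t: 22.2
eef_pos: [0.4867, 0.3031, 0.013]
eef_rot: [0.695, -0.695, -0.129, 0.129]
wrist_force: [-1.2, -0.9, 2.8]
width: 0.0379
```

```bash
python3 - <<'E'
from h import *
import json;P=json.load(open("P.json"))
o=robot.observe();print(o["t"],o["eef_pos"],o["width"],rot(o).as_matrix().round(3).tolist());print(go([*P["long"],.12],P["three_yaw"]))
E
```

```text
22.2 [0.48672951 0.30308626 0.01299581] 0.03791990347833563 [[0.933, 0.0, -0.359], [0.359, 0.0, 0.933], [0.0, -1.0, 0.0]]
('d(mm)', [102.0, -107.0, -110.0], 'w', [-0.0, 15.6, 0.0])
```

>>> step_arm([
  {"dx": 0,"dy": -0.04,"dz": 0,"wx": 0,"wy": 0,"wz": 0},
  {"dx": 0,"dy": -0.08,"dz": 0,"wx": 0,"wy": 0,"wz": 0},
  {"dx": 0,"dy": -0.117,"dz": 0,"wx": 0,"wy": 0,"wz": 0},
  {"dx": 0.034,"dy": -0.117,"dz": -0.036,"wx": 0,"wy": 5,"wz": 0},
  {"dx": 0.068,"dy": -0.117,"dz": -0.072,"wx": 0,"wy": 10,"wz": 0},
  {"dx": 0.102,"dy": -0.117,"dz": -0.11,"wx": 0,"wy": 15.6,"wz": 0},
  {"dx": 0.102,"dy": -0.117,"dz": -0.11,"wx": 0,"wy": 15.6,"wz": 0},
  {"dx": 0.102,"dy": -0.117,"dz": -0.11,"wx": 0,"wy": 15.6,"wz": 0},
  {"dx": 0.102,"dy": -0.117,"dz": -0.11,"wx": 0,"wy": 15.6,"wz": 0},
])

```text
t: 23.1
eef_pos: [0.6205, 0.2374, 0.1293]
eef_rot: [0.706, -0.706, -0.033, 0.034]
wrist_force: [1.2, 1.2, -0.6]
width: 0.0379
```

```bash
python3 - <<'E'
from h import *
import json;P=json.load(open("P.json"))
o=robot.observe();print(o["t"],o["eef_pos"],o["width"]);print(go([*P["long"],.017],P["three_yaw"]))
s=grab("scene");a=s["color"][:,:,::-1].copy()
cv2.imwrite("pics/p5.png",cv2.resize(a[200:380,150:330],None,fx=3,fy=3))
E
```

```text
23.1 [0.62045739 0.23735834 0.1293005 ] 0.03788344262851766
('d(mm)', [1.0, 112.0, 0.0], 'w', [-0.0, 0.0, -0.1])
```

View pics/p5.png

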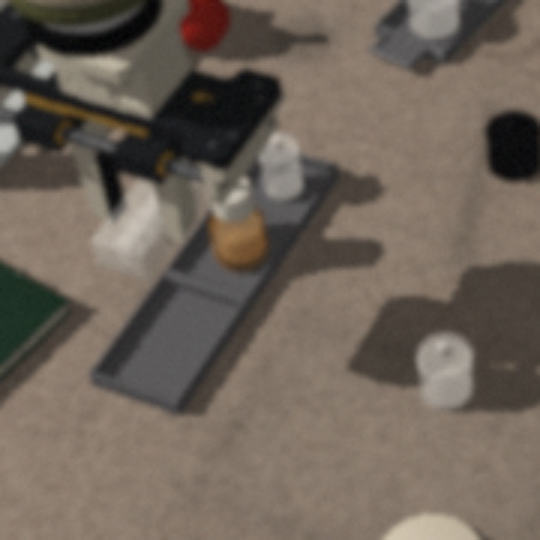

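The box is held level and aligned above the long pocket. Lowering it now.

>>> step_arm([
  {"dx": 0.001,"dy": 0.04,"dz": 0,"wx": 0,"wy": 0,"wz": 0},
  {"dx": 0.001,"dy": 0.08,"dz": 0,"wx": 0,"wy": 0,"wz": 0},
  {"dx": 0.001,"dy": 0.1,"dz": 0,"wx": 0,"wy": 0,"wz": 0},
  {"dx": 0.001,"dy": 0.108,"dz": 0,"wx": 0,"wy": 0,"wz": 0},
  {"dx": 0.001,"dy": 0.112,"dz": 0,"wx": 0,"wy": 0,"wz": 0},
  {"dx": 0.001,"dy": 0.112,"dz": 0,"wx": 0,"wy": 0,"wz": 0},
  {"dx": 0.001,"dy": 0.112,"dz": 0,"wx": 0,"wy": 0,"wz": 0},
])

```text
t: 23.85
eef_pos: [0.6236, 0.2377, 0.0199]
eef_rot: [0.707, -0.706, -0.035, 0.033]
wrist_force: [0.5, -0.1, 0.3]
width: 0.0378
```

>>> step_arm([
  {"dx": 0,"dy": 0,"dz": 0,"wx": 0,"wy": 0,"wz": 0},
  {"dx": 0,"dy": 0,"dz": 0,"wx": 0,"wy": 0,"wz": 0},
  {"dx": 0,"dy": 0,"dz": 0,"wx": 0,"wy": 0,"wz": 0},
  {"dx": 0,"dy": -0.02,"dz": 0,"wx": 0,"wy": 0,"wz": 0},
  {"dx": 0,"dy": -0.07,"dz": 0,"wx": 0,"wy": 0,"wz": 0},
  {"dx": 0,"dy": -0.12,"dz": 0,"wx": 0,"wy": 0,"wz": 0},
  {"dx": 0,"dy": -0.17,"dz": 0,"wx": 0,"wy": 0,"wz": 0},
  {"dx": 0,"dy": -0.22,"dz": 0,"wx": 0,"wy": 0,"wz": 0},
], gripper=0.065)

```text
t: 24.65
eef_pos: [0.6221, 0.2369, 0.2401]
eef_rot: [0.706, -0.706, -0.034, 0.033]
wrist_force: [1.9, 0.0, -0.1]
width: 0.0651
```

>>> step_arm([
  {"dx": -0.2,"dy": 0,"dz": -0.5,"wx": 0,"wy": 0,"wz": 0},
  {"dx": -0.2,"dy": 0,"dz": -0.5,"wx": 0,"wy": 0,"wz": 0},
  {"dx": -0.2,"dy": 0,"dz": -0.5,"wx": 0,"wy": 0,"wz": 0},
  {"dx": -0.2,"dy": 0,"dz": -0.5,"wx": 0,"wy": 0,"wz": 0},
  {"dx": -0.2,"dy": 0,"dz": -0.5,"wx": 0,"wy": 0,"wz": 0},
  {"dx": -0.2,"dy": 0,"dz": -0.5,"wx": 0,"wy": 0,"wz": 0},
  {"dx": -0.2,"dy": 0,"dz": -0.5,"wx": 0,"wy": 0,"wz": 0},
  {"dx": -0.2,"dy": 0,"dz": -0.5,"wx": 0,"wy": 0,"wz": 0},
  {"dx": -0.2,"dy": 0,"dz": -0.5,"wx": 0,"wy": 0,"wz": 0},
  {"dx": -0.2,"dy": 0,"dz": -0.5,"wx": 0,"wy": 0,"wz": 0},
])

```text
t: 25.65
eef_pos: [0.4806, -0.2446, 0.2383]
eef_rot: [-0.706, 0.706, 0.034, -0.033]
wrist_force: [2.1, 0.3, 0.2]
width: 0.0649
```

>>> step_arm([
  {"dx": -0.05,"dy": 0,"dz": -0.3,"wx": 0,"wy": 0,"wz": 0},
  {"dx": -0.05,"dy": 0,"dz": -0.3,"wx": 0,"wy": 0,"wz": 0},
  {"dx": -0.05,"dy": 0,"dz": -0.3,"wx": 0,"wy": 0,"wz": 0},
  {"dx": -0.05,"dy": 0,"dz": -0.3,"wx": 0,"wy": 0,"wz": 0},
  {"dx": -0.05,"dy": 0,"dz": -0.3,"wx": 0,"wy": 0,"wz": 0},
  {"dx": -0.05,"dy": 0,"dz": -0.3,"wx": 0,"wy": 0,"wz": 0},
  {"dx": -0.05,"dy": 0,"dz": -0.3,"wx": 0,"wy": 0,"wz": 0},
])

```text
t: 26.35
eef_pos: [0.4572, -0.551, 0.2345]
eef_rot: [0.707, -0.706, -0.031, 0.033]
wrist_force: [0.3, 0.6, -1.1]
width: 0.0652
```

```bash
python3 - <<'E'
from h import *
import json;P=json.load(open("P.json"))
o=robot.observe();print(o["t"],o["eef_pos"],o["wrist_force"])
out=[]
for n,(v0,v1,u0,u1) in dict(scene=(140,360,170,370),top=(140,360,160,430)).items():
    s=grab(n);a=s["color"][:,:,::-1].copy()
    for k,z in dict(end=.047,mid=.084,long=.027,tab=.043,other=.065,middle=.043).items(): cv2.circle(a,tuple(proj(s,[*P[k],z]).round().astype(int)),1,(255,0,255),-1)
    out.append(cv2.resize(a[v0:v1,u0:u1],None,fx=1.7,fy=1.7,interpolation=cv2.INTER_CUBIC))
cv2.imwrite("pics/fin.png",np.hstack(out))
E
```

```text
26.35 [ 0.45721902 -0.55100385  0.23445021] [ 0.34744469  0.60192759 -1.07631888]
```

View pics/fin.png

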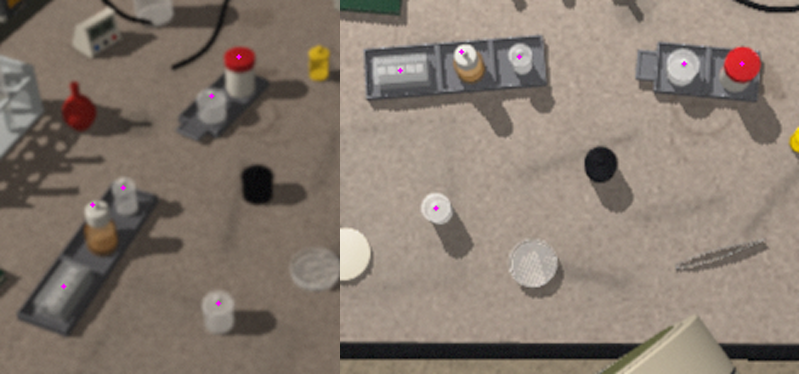

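Both views show all five items upright in the right pockets, each within a few millimetres of its marked centre. The middle bottle hasn't moved and the arm is clear. Handing in.

```bash
python3 -c "
from rig import robot
print(robot.job_done())"
```

```text
the job is handed in; nothing more can be done
None
```

Both kits are made up, and I handed the job in at about 26 s of the 131 s allowed.

- **Three-pocket tray:** the cuvette box lies flat in the long pocket, the amber bottle is in the middle pocket and the narrow weighing bottle is in the end pocket.
- **Two-pocket tray:** the wide weighing bottle is in the pocket next to the pull tab and the lidded jar is in the other.

**Last checks:** the final scene and top pictures showed all five things upright. By eye, each was within a few millimetres of its projected pocket centre. The middle weighing bottle was where it started and the arm was well clear. I did not measure the final positions, tilts or heights numerically.

**Forces and failures:** every wrist-force reading printed was under about 8 N. No check failed or disagreed; the one hitch was the first move call, which was refused until each row listed all six values.

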